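# Shut the moisture analyser and start the bench timer

## Robot

A 6-joint arm with a two-finger parallel gripper is mounted at the origin on a cart in front of the work surface, level with it; the furniture and walls round the work are solid. World frame = base frame: x ahead of the robot, y to its left, z up, the work surface at z = 0. Lengths are in m, angles in rad, forces in N, time in s.
With the tool pointing down it reaches from about 0.3 to 0.875 m from the base axis. Payload 6.4 kg.
Tool frame: the origin (TCP) lies midway between the tips of the shut fingers; the grasp point (between the pads) lies 19 mm behind it; z points along the fingers, y is the line along which they close (so a half turn about z gives the same grasp; the last joint's range is limited). The gripper opens to 85 mm and grips with 20 to 120 N. Pads are 22 mm wide; open, the fingers measure 114 mm over their backs; the gripper's body (76 mm by 85 mm) begins 54 mm behind the grasp point. The pads swing forward as they close: fully open they stand 13 mm farther back than shut.
Start: joints at [-0.206, 0.181, 1.607, -0, 1.354, -0.206], TCP at [0.575, 0, 0.231] pointing down, gripper open.
Joint ranges: [-2.99, 2.99], [-0.89, 2.07], [0.3, 2.58], [-1.14, 4.28], [0, 2.63], [-3.12, 3.12]. Speed limits (rad/s): [2.57, 2.57, 3.01, 3.14, 3.14, 3.14].

## Interface

Orientations are given as a unit quaternion [w, x, y, z].
In Python, from bench import sensors, vision, ctrl gives the robot as it stands.
- The arm moves only by the tool carry_out, never from a script. Its argument "deltas" is text: rows parted by semicolons, each of 7 numbers parted by spaces: the shift along the tool's x, y, z in mm, then the turn, a rotation vector about the tool's x, y, z in rad, then the closure, from 0 (fully open) to 1 (shut). In form: tx ty tz ax ay az claw; .... A call has 1 to 12 rows; each row is the pose to reach, as a shift and turn from the pose commanded when the call began, along the tool's axes at that moment; what a row does not reach only later rows make up. A row lasts 1/8 s, in which the tool goes at most 62.5 mm and 10.7 degrees, less where a joint would pass 70% of its speed; a pose out of reach is approached as far as the arm can. A call with a gripper value outside its range is refused whole. The fingers move at their own pace and stop on an object; the grip force is fixed at half the most. Time passes only in rows, so rows that repeat a pose let the fingers close. It gives the time, the measured TCP pose, the force, the opening and the grip force at its end, in the units of the state.
- sensors.get_obs(): the state, without advancing time (a new reading comes with each control period).
- vision.camera(name): name is "scene" or "side" or "wrist"; returns the picture (480x640x3 uint8, blue, green, red); there is no depth.
- vision.camera_model(name): a dict with "K" (3x3 intrinsics, pixels), "extrinsics" (4x4, takes a point from world to camera coordinates); the wrist camera has in their place "hand_eye" (4x4, takes a point from camera to tool coordinates, whose origin is the TCP and whose axes are the flange's). Camera axes: x right, y down, z forward; pixel columns grow to the right and rows downward; lengths in m; the calibration is good to about 2 mm. A picture is of the moment at which its call begins: read the wrist's pose just before it. camera_model takes no time and is no camera call.
- ctrl.hand_in(): hands the job in; it is judged then, once.
The state is a dict: "time_s": time; "q": joint angles; "dq": joint speeds; "joint_efforts": joint torques, N m; "eef_pos": TCP position; "eef_rot": TCP orientation; "wrist_force": force on the tool from outside, world axes, zero at the start; "torque": the same for the moment, N m; "opening": opening from 0.0 (shut) to 1.0 (fully open); "grasp_force": force on a finger pad.
Only numpy, scipy, OpenCV 4.12 (cv2) and the standard library are available. Lean on these libraries where they do the work, as an engineer would, in place of code of your own. Each camera call takes 0.05 s, during which the arm holds its last target. There are 200 camera calls.

## Task

The sample is loaded and the moisture analyser starts to dry as soon as it is shut: with the fingertips, gently push its half-open lid all the way down, and when it is shut, press the red key of the small white timer lightly to start the clock and let go of it. Leave the timer's green and blue keys alone, do not pick up or shift the timer, and touch none of the other things on the bench.

Things in the scene. Friction and masses are not known exactly. Their poses are not given: they have to be found in the camera images.
- moisture_analyser: the cream moisture analyser, fixed to the bench, 418 mm deep, 209 mm wide; blue display at its front, the sample pan in its middle under the raised lid. Origin: centre of its underside on the bench; its x axis points from its front (display) to its back, y to its left seen from the front, z up. Its body is up to 112 mm high, 178 mm with the lid shut
- moisture_analyser_lid (a joint): angle of the analyser's lid in rad: 0 is fully shut, 1.8 is fully open; it starts half open. Its friction hinge (about 0.35 N m) lets it stay where it is left; a push of a few newtons near its front edge moves it, and almost shut it may sink by itself. It shuts against a hard stop
- lid_hinge (a point): middle of the lid's hinge line, on the analyser near its back, 118 mm above the bench. Same axes as the analyser; the hinge line runs along its y axis. The lid goes down towards the front (-x)
- lid_front (a point): the place to push: on the lid's outer (upper) face, mid-width, 30 mm behind its front edge. It turns with the lid; when shut it lies 165 mm in front of and 58 mm above lid_hinge (176 mm above the bench). Its z axis is the face's outward direction (up when shut, leaning to the back when open), its x axis runs along the lid from front edge to hinge
- lab_timer: small white timer, 70 x 62 mm, case 16 mm high, loose on the bench, face up, 90 g. Origin: centre of its underside; x points from its key side to its display side, y to the left seen from the key side, z up. Three square keys, 13 mm wide, rise 1.8 mm from the case in a row along y, 18 mm apart: from left to right red, green, blue
- key_red (a point): centre of the top of the red key (the left one, start/stop), 17.8 mm above the bench. Axes as the timer. Beside the key, away from the green one, the case goes on for 6 mm, so the fingertips may overlap it on that side
- key_green (a point): centre of the top of the green key (the middle one), to be left alone
- key_blue (a point): centre of the top of the blue key (the right one), to be left alone
- lab_timer_key0 (a joint): travel of the red key in m: 0 is up, 0.0012 is fully pressed; a spring brings it back. It needs about 6 N for the full travel and counts as pressed at 0.0007 (about 4 N)
- lab_timer_key1 (a joint): travel of the green key in m, as the red one
- lab_timer_key2 (a joint): travel of the blue key in m, as the red one
- phone_handset: the black cordless phone handset with a keypad, 118 x 48 x 13 mm, lying face up; not to be touched; origin: centre of its underside
- moisture_tin: a round aluminium tin with its lid on, 62 mm across, 38 mm tall, standing left or right of the analyser; not to be touched; origin: centre of its underside
- spare_tin: a second such tin farther back on the left; not to be touched; origin: centre of its underside
- reagent_bottle: amber bottle with a red screw cap, 68 mm across, 132 mm tall, at the back on the right; not to be touched; origin: centre of its underside
- beaker: small clear glass beaker, 54 mm across, 68 mm tall, on the right beside the bench scale; not to be touched; origin: centre of its underside
- petri_dish: clear shallow dish, 92 mm across, 14 mm tall, front right; not to be touched; origin: centre of its underside
- ball_pen: blue pen, 142 mm long, 10 mm thick, lying front left; not to be touched; origin: middle of its underside
Not all that is in view belongs to the job. What is shaped like the lab_timer but brown or orange is not meant.

How it is judged:
On the way, in this order (a step that is already met when the one before it is completed fails the run):
1. the analyser's lid is fully shut (value of joint moisture_analyser_lid below 0.03 rad), for 0.2 s.
2. the timer's red key is pressed with the lid shut (value of joint lab_timer_key0 above 0.0007 m and value of joint moisture_analyser_lid below 0.03 rad), for 0.05 s.
At the end, for the whole second after the job is handed in: The lid is shut (within 0.03 rad), all three timer keys are up again, the timer lies flat and at rest within 20 mm of where it lay, and every other thing stands within 15 mm of where it stood (value of joint moisture_analyser_lid below 0.03 rad and value of joint each of lab_timer_key0, lab_timer_key1, lab_timer_key2 below 0.0005 m and distance of lab_timer from where it was at the start of the episode below 0.02 m and angle between lab_timer's own z axis and vertical below 0.05 rad and linear speed of lab_timer below 0.02 m/s and distance of each of phone_handset, moisture_tin, spare_tin, reagent_bottle, beaker, petri_dish, ball_pen from where it was at the start of the episode below 0.015 m); the robot touches nothing.
It fails at once if the red key is pressed before the lid is shut (value of joint lab_timer_key0 above 0.0006 m and value of joint moisture_analyser_lid above 0.06 rad).
It fails at once if the green or the blue key is pressed (value of joint any of lab_timer_key1, lab_timer_key2 above 0.0006 m).
It fails at once if rough handling: the lid is swung farther open (beyond 1.5 rad) or slammed (faster than 2.5 rad/s), or the analyser or the timer is pressed harder than 60 N (value of joint moisture_analyser_lid above 1.5 rad or velocity of joint moisture_analyser_lid below -2.5 rad/s or contact force between the fingers and moisture_analyser above 60 N or contact force between the fingers and lab_timer above 60 N).
It fails at once if the timer is lifted (10 mm) or shoved (20 mm) (height (world z) of lab_timer above 0.01 m or distance of lab_timer from where it was at the start of the episode above 0.02 m).
It fails at once if another thing on the bench is touched by the robot, or shifted by 15 mm (contact force between the arm and phone_handset above 1 N or contact force between the arm and moisture_tin above 1 N or contact force between the arm and spare_tin above 1 N or contact force between the arm and reagent_bottle above 1 N or contact force between the arm and beaker above 1 N or contact force between the arm and petri_dish above 1 N or contact force between the arm and ball_pen above 1 N or distance of any of phone_handset, moisture_tin, spare_tin, reagent_bottle, beaker, petri_dish, ball_pen from where it was at the start of the episode above 0.015 m).
It also fails if it takes over 45 s, if anything falls off the work surface, if the arm or the gripper's body presses on something with over 40 N, if the wrist force passes 120 N, or if a joint passes its speed limit or range.

## Working session

There is one attempt and no reset: what is moved stays moved. The work goes in short steps, Python scripts to look and compute and a tool call to move; the robot and the scene stay as the last step left them, time stands still between calls to the robot, and variables do not carry over. Pictures are saved under pics/ and viewed, at most 10 in all, crops included, and the job is handed in when it is done.

Besides the shell and the picture viewer there is one more tool, called after ">>>" as name(argument=value, ...), one argument or row to a line, values as JSON. carry_out: Moves the arm, as the interface text tells. Its arguments: {"type":"object","properties":{"deltas":{"type":"string"}},"required":["deltas"]}

```bash
mkdir -p pics
python3 - <<'E'
from bench import sensors, vision
import cv2, numpy as np
np.set_printoptions(precision=4,suppress=True)
o=sensors.get_obs(); print(o['eef_pos'],o['eef_rot'],o['opening'],o['time_s'],o['wrist_force'])
for n in ["scene","side","wrist"]:
    cv2.imwrite(f"pics/{n}0.png",vision.camera(n)); m=vision.camera_model(n)
    for k in m: print(n,k,np.array(m[k]) if not isinstance(m[k],str) else m[k])
E
```

```text
[0.5748 0.0002 0.2306] [-0.0004  0.7071  0.7071 -0.0001] 0.998728612064088 0.0 [ 0.9117 -0.2054 -0.3301]
scene K [[434.9299   0.     323.3504]
 [  0.     434.9299 235.596 ]
 [  0.       0.       1.    ]]
scene extrinsics [[-0.512  -0.8589 -0.0122  0.3136]
 [-0.4602  0.2862 -0.8404  0.3331]
 [ 0.7254 -0.4247 -0.5418  1.2586]
 [ 0.      0.      0.      1.    ]]
side K [[543.904    0.     324.0148]
 [  0.     543.904  239.8401]
 [  0.       0.       1.    ]]
side extrinsics [[ 0.9799 -0.1983  0.0232 -0.5119]
 [-0.0974 -0.576  -0.8116  0.1998]
 [ 0.1743  0.793  -0.5837  1.7554]
 [ 0.      0.      0.      1.    ]]
wrist K [[352.9266   0.     329.0427]
 [  0.     352.9266 235.8013]
 [  0.       0.       1.    ]]
wrist hand_eye [[ 0.0017 -0.9479 -0.3187  0.0836]
 [ 1.      0.0016  0.0004 -0.0009]
 [ 0.0001 -0.3187  0.9479 -0.1425]
 [ 0.      0.      0.      1.    ]]
```

View pics/scene0.png

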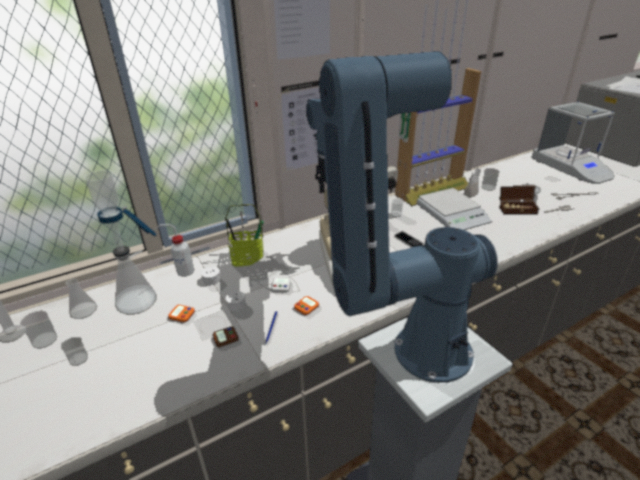

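View pics/side0.png

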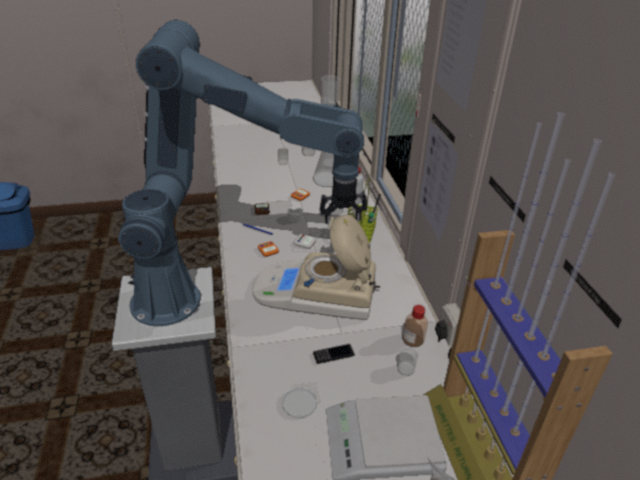

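The scene view shows four timer-shaped things: white at (280,283), orange at (306,306) and (181,313), and brown at (226,336). Only the white one fits, and in the side view it is at (305,242). The analyser is at about (315,285) in the side view, with its lid half open at (350,245). I'll confirm with enlarged crops.

```bash
cat > h.py <<'E'
import numpy as np, cv2
from bench import vision, sensors
from scipy.spatial.transform import Rotation as R
np.set_printoptions(precision=4,suppress=True)
def cam(n, o=None):
    m=vision.camera_model(n); K=np.array(m['K'])
    if n=='wrist':
        q=o['eef_rot']; T=np.eye(4); T[:3,:3]=R.from_quat([q[1],q[2],q[3],q[0]]).as_matrix(); T[:3,3]=o['eef_pos']
        E=np.linalg.inv(T@np.array(m['hand_eye']))
    else: E=np.array(m['extrinsics'])
    return K,E
def ray(c,u,v,z):
    K,E=c; d=E[:3,:3].T@np.linalg.solve(K,[u,v,1.]); p=-E[:3,:3].T@E[:3,3]
    return p+d*(z-p[2])/d[2]
def proj(c,P):
    K,E=c; X=K@(E[:3,:3]@np.asarray(P,float)+E[:3,3]); return X[:2]/X[2]
E
python3 - <<'E'
from h import *
s=cv2.imread('pics/scene0.png'); d=cv2.imread('pics/side0.png')
a=cv2.resize(s[262:322,250:330],(400,300),interpolation=cv2.INTER_CUBIC)
b=cv2.resize(d[222:267,270:330],(400,300),interpolation=cv2.INTER_CUBIC)
c=cv2.resize(d[190:325,240:400],(400,338),interpolation=cv2.INTER_CUBIC)[:300]
w=cv2.resize(cv2.imread('pics/wrist0.png'),(400,300))
cv2.imwrite('pics/c1.png',np.vstack([np.hstack([a,b]),np.hstack([c,w])]))
print(ray(cam('scene'),280,283,.016),ray(cam('side'),305,242,.016))
E
```

```text
[0.4919 0.246  0.016 ] [0.4961 0.2266 0.016 ]
```

View pics/c1.png

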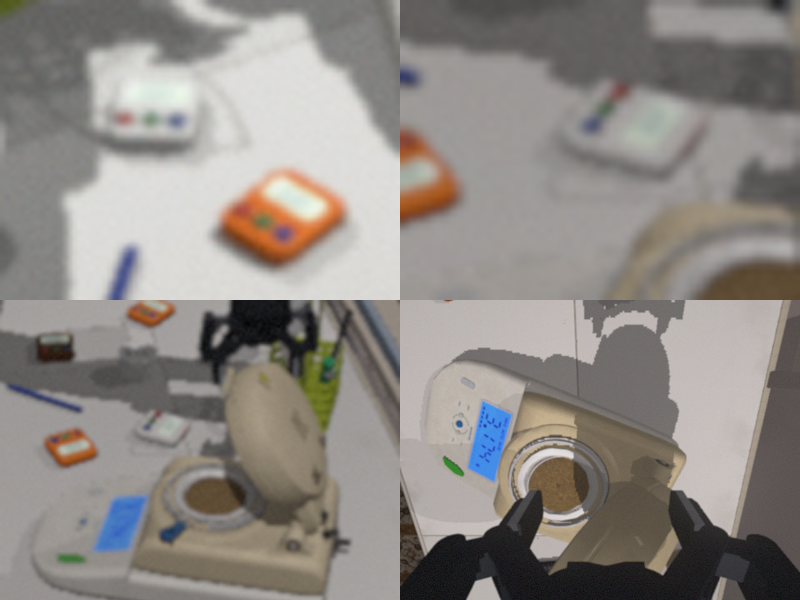

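The crops confirm it: the timer in the upper crops is white, with its red key at the left, while the other candidate is orange. Next I'll triangulate the pan and display to place the analyser relative to the TCP.

Run:
```python
from h import *
o=sensors.get_obs(); w=cam('wrist',o); s=cam('side')
for n,pw,ps in [('pan',(251,299),(324,268))]:
    for z in (.08,.1,.12): print(n,z,ray(w,*pw,z),ray(s,*ps,z))
W=cv2.imread('pics/wrist0.png'); S=cv2.imread('pics/side0.png')
def disp(im,c,z,roi):
    h=cv2.cvtColor(im,cv2.COLOR_BGR2HSV); m=cv2.inRange(h,(98,120,150),(125,255,255))
    mm=np.zeros_like(m); x0,y0,x1,y1=roi; mm[y0:y1,x0:x1]=m[y0:y1,x0:x1]
    mm=cv2.morphologyEx(mm,cv2.MORPH_CLOSE,np.ones((5,5)))
    ct=max(cv2.findContours(mm,0,2)[0],key=cv2.contourArea); b=cv2.boxPoints(cv2.minAreaRect(ct)); 
    print(b.ravel()); print(np.array([ray(c,*p,z) for p in b]))
for z in(.06,.08): disp(W,w,z,(100,140,220,320)); disp(S,s,z,(270,260,305,300))
print('tcp px',proj(w,o['eef_pos']),proj(s,o['eef_pos']))
T=lambda p:0
cv2.imwrite('pics/w1.png',W)
```

```text
pan 0.08 [ 0.5012 -0.0771  0.08  ] [ 0.5176 -0.0141  0.08  ]
pan 0.1 [ 0.5061 -0.0661  0.1   ] [ 0.5122 -0.0385  0.1   ]
pan 0.12 [ 0.5111 -0.0551  0.12  ] [ 0.5068 -0.0628  0.12  ]
[102.8236 277.7059 131.6471 162.4118 179.8824 174.4706 151.0589 289.7647]
[[ 0.3532 -0.065   0.06  ]
 [ 0.4009  0.046   0.06  ]
 [ 0.4417  0.0356  0.06  ]
 [ 0.3982 -0.078   0.06  ]]
[277.9041 288.589  286.6986 265.137  297.6575 269.2466 288.863  292.6986]
[[ 0.3577 -0.0673  0.06  ]
 [ 0.4025  0.0467  0.06  ]
 [ 0.4352  0.0187  0.06  ]
 [ 0.3891 -0.0928  0.06  ]]
[102.8236 277.7059 131.6471 162.4118 179.8824 174.4706 151.0589 289.7647]
[[ 0.3673 -0.0555  0.08  ]
 [ 0.4119  0.0484  0.08  ]
 [ 0.4502  0.0387  0.08  ]
 [ 0.4094 -0.0677  0.08  ]]
[277.9041 288.589  286.6986 265.137  297.6575 269.2466 288.863  292.6986]
[[ 0.3552 -0.0903  0.08  ]
 [ 0.3992  0.0217  0.08  ]
 [ 0.4313 -0.0058  0.08  ]
 [ 0.3861 -0.1153  0.08  ]]
tcp px [330.8211 309.7266] [341.9206 226.0592]
```

View pics/w1.png

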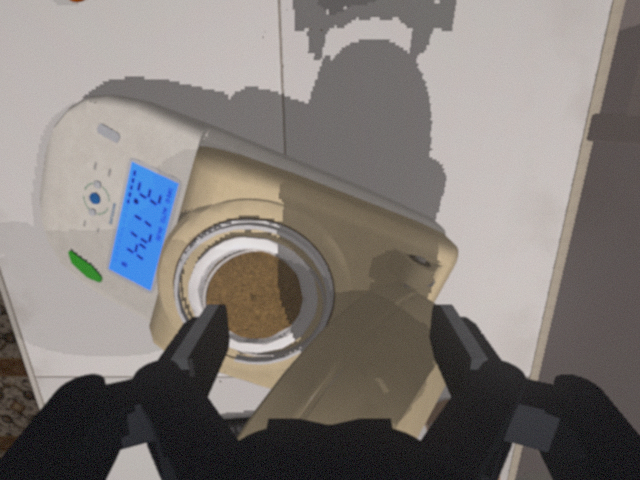

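The wrist view shows the display at (145,225), the pan at (250,295) and the lid at about (340,370), right beside the gripper. I'll go straight up, close the fingers and look again.

>>> carry_out(
  deltas="0 0 -30 0 0 0 0; 0 0 -70 0 0 0 0; 0 0 -110 0 0 0 0; 0 0 -150 0 0 0 0.5; 0 0 -180 0 0 0 1; 0 0 -180 0 0 0 1; 0 0 -180 0 0 0 1; 0 0 -180 0 0 0 1",
)

```text
time_s: 1.15
eef_pos: [0.5744, 0.0001, 0.409]
eef_rot: [-0.002, 0.707, 0.707, -0.001]
wrist_force: [-0.4, -0.7, -0.9]
opening: -0.002
grasp_force: 0.0
```

Run:
```python
from h import *
o=sensors.get_obs(); print(o['eef_pos'],o['eef_rot'],o['opening'],o['time_s'])
import json; json.dump({k:list(map(float,o[k])) for k in('eef_pos','eef_rot')},open('o2.json','w'))
W=vision.camera('wrist'); S=vision.camera('side'); cv2.imwrite('pics/w2.png',W); cv2.imwrite('pics/s2.png',S)
c=cv2.resize(S[190:330,240:400],None,fx=2.5,fy=2.5,interpolation=cv2.INTER_CUBIC)
out=np.zeros((480,800,3),np.uint8); out[:450,:400]=0; out[:350,400:]=c; out[:300,:400]=cv2.resize(W,(400,300)); cv2.imwrite('pics/c2.png',W)
cv2.imwrite('pics/s2c.png',c)
```

```text
[0.5744 0.0001 0.409 ] [-0.0015  0.7071  0.7071 -0.001 ] -0.002145838325654759 1.15
```

View pics/w2.png

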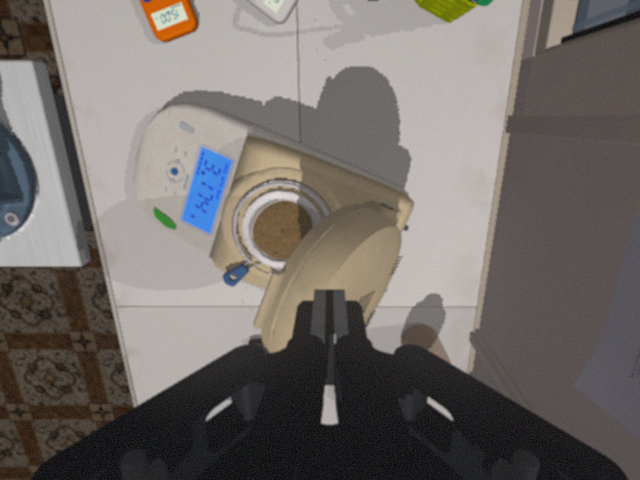

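The wrist view from above shows the pan at (280,228), the display at (208,190), the lid from (260,330) to (400,210), and the analyser's back-left corner at (410,197). The white timer is at the top, at about (270,5). I'll look at the side view enlarged.

Run:
```python
from h import *
S=cv2.imread('pics/s2.png')
cv2.imwrite('pics/s2c.png',cv2.resize(S[195:335,240:400],None,fx=4,fy=4,interpolation=cv2.INTER_CUBIC))
import json
o1={'eef_pos':np.array([.5748,.0002,.2306]),'eef_rot':[-.0004,.7071,.7071,-.0001]};o2=json.load(open('o2.json'))
w1=cam('wrist',o1);w2=cam('wrist',o2);s=cam('side')
def tri(*l):
    A=[];b=[]
    for (K,E),p in l:
        d=E[:3,:3].T@np.linalg.solve(K,[*p,1.]);d/=np.linalg.norm(d);c=-E[:3,:3].T@E[:3,3];M=np.eye(3)-np.outer(d,d);A.append(M);b.append(M@c)
    x=np.linalg.lstsq(np.vstack(A),np.hstack(b),rcond=None)[0]
    print(x,[proj(c,x)-p for c,p in l]);return x
tri((w1,(253,296)),(w2,(282,228)),(s,(324,268)))
tri((w1,(457,248)),(w2,(412,195)))   # back-left corner
tri((w1,(132,160)),(w2,(208,148)))
tri((w1,(110,272)),(w2,(182,224)))
tri((w1,(207,132)),(w2,(250,126)))
for p in [(207,132),(285,160),(365,196),(440,228)]: print(ray(w1,*p,.06))
for p in [(250,128),(330,160),(410,192)]: print(ray(w2,*p,.06))
```

```text
[ 0.5104 -0.0543  0.1129] [array([-1.0951, -1.9832]), array([-0.6011,  1.0015]), array([ 0.5385, -0.0244])]
[ 0.6734 -0.0089  0.1207] [array([ 2.6726, -2.0399]), array([-1.58  ,  1.3254])]
[0.4162 0.0486 0.0858] [array([0.9784, 3.1402]), array([-0.4907, -1.9846])]
[ 0.3497 -0.0682  0.0416] [array([0.8278, 0.9151]), array([-0.5215, -0.6517])]
[0.462  0.0715 0.037 ] [array([-0.1778, -0.7376]), array([0.0981, 0.4862])]
[0.4697 0.0718 0.06  ]
[0.5353 0.0484 0.06  ]
[0.6062 0.0166 0.06  ]
[ 0.6769 -0.0135  0.06  ]
[0.4667 0.0701 0.06  ]
[0.5735 0.0284 0.06  ]
[ 0.6863 -0.0158  0.06  ]
```

View pics/s2c.png

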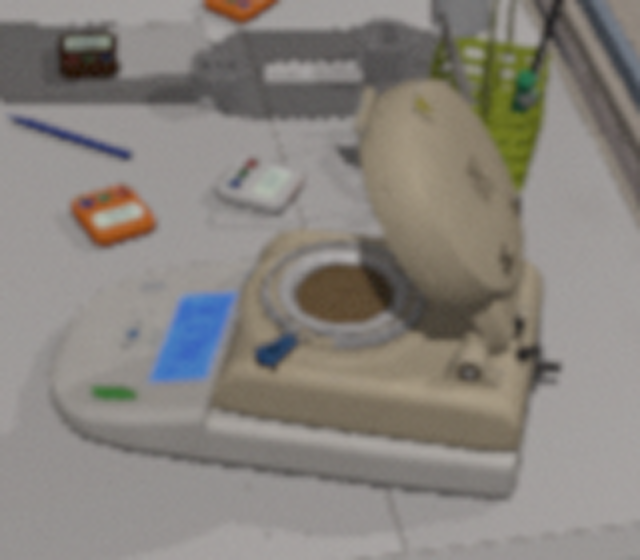

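The lid's small front tab shows at side pixel (331,221), which matches w2 (260,320). The right hinge pivot is at side (357,287) and the left one at w2 (395,207). I'll compute the hinge and lid angle from these.

Run:
```python
from h import *
import json
o2=json.load(open('o2.json')); w2=cam('wrist',o2); s=cam('side')
def tri(*l):
    A=[];b=[]
    for (K,E),p in l:
        d=E[:3,:3].T@np.linalg.solve(K,[*p,1.]);d/=np.linalg.norm(d);c=-E[:3,:3].T@E[:3,3];M=np.eye(3)-np.outer(d,d);A.append(M);b.append(M@c)
    x=np.linalg.lstsq(np.vstack(A),np.hstack(b),rcond=None)[0]
    print(x,[proj(c,x)-p for c,p in l]);return x
tab=tri((w2,(260,320)),(s,(331.5,221)))
a=-.385; X=np.array([np.cos(a),np.sin(a),0]);Y=np.array([-np.sin(a),np.cos(a),0])
hr=ray(s,357.5,287.5,.118); hl=ray(w2,395,207,.118); pan=np.array([.5104,-.0543,.113])
print(hr,hl)
for n,p in [('tab',tab),('hr',hr),('hl',hl),('cornerBL',np.array([.6734,-.0089,.12])),('edge',np.array([.57,.03,.06]))]: print(n,(p-pan)@X,(p-pan)@Y,p[2])
# base corner back-right and front end from side at z=0
for n,p in [('backright base',(240+515/4,195+495/4)),('front base',(240+60/4,195+400/4))]:
    q=ray(s,*p,0); print(n,q,(q-pan)@X,(q-pan)@Y)
```

```text
[ 0.5204 -0.0718  0.3038] [array([3.4789, 0.7193]), array([-0.9522, -0.0973])]
[ 0.589  -0.1706  0.118 ] [ 0.6556 -0.0232  0.118 ]
tab 0.01586629693930585 -0.012423813616347364 0.3038098552271529
hr 0.11651063238698152 -0.07824384495129777 0.1180000000000001
hl 0.12292345197785627 0.0833457723193625 0.118
cornerBL 0.13401775971739258 0.1032927881332053 0.12
edge 0.02357755135950744 0.10051243242450054 0.06
backright base [ 0.6276 -0.1908  0.    ] 0.15989173130457182 -0.08249471546547553
front base [ 0.2869 -0.0171  0.    ] -0.22110102562353226 -0.04948154132653248
```

>>> carry_out(
  deltas="-30 15 0 0 0 0 1; -65 30 0 0 0 0 1; -95 40 0 0 0 0 1; -95 40 30 0 0 0 1; -95 40 60 0 0 0 1; -95 40 89 0 0 0 1; -95 40 89 0 0 0 1",
)

```text
time_s: 2.12
eef_pos: [0.6135, -0.0945, 0.3188]
eef_rot: [-0.003, 0.707, 0.707, -0.001]
wrist_force: [-1.0, 1.0, -0.5]
opening: -0.0
grasp_force: 0.0
```

Run:
```python
from h import *
a=-.385; X=np.array([np.cos(a),np.sin(a),0]);H=np.array([.6217,-.0994,.118]);Z=np.array([0,0,1.])
o=sensors.get_obs(); S=np.array(o['eef_pos']); print(S,o['wrist_force'],o['time_s'])
for t,c in [(.9,.04),(.9,.02)]+[(t,0) for t in np.arange(.9,-.01,-.1)]:
    f=.338+t; P=H+.175*(-np.cos(f)*X+np.sin(f)*Z)+c*(np.sin(t)*X+np.cos(t)*Z)
    d=(P-S)*1000; print(round(t,2),c,'tool',round(d[1]),round(d[0]),round(-d[2]))
W=vision.camera('wrist'); S=vision.camera('side')
cv2.imwrite('pics/c3.png',np.hstack([cv2.resize(W,(400,300)),cv2.resize(S[180:300,260:420],(400,300),interpolation=cv2.INTER_CUBIC)]))
```

```text
[ 0.6135 -0.0945  0.3188] [-0.9537  1.0177 -0.5107] 2.125
0.9 0.04 tool 5 -16 10
0.9 0.02 tool 11 -30 23
0.9 0 tool 17 -45 35
0.8 0 tool 23 -60 42
0.7 0 tool 28 -74 50
0.6 0 tool 34 -88 60
0.5 0 tool 39 -100 71
0.4 0 tool 44 -112 83
0.3 0 tool 48 -122 97
0.2 0 tool 52 -131 111
0.1 0 tool 55 -139 127
0.0 0 tool 57 -145 143
```

View pics/c3.png

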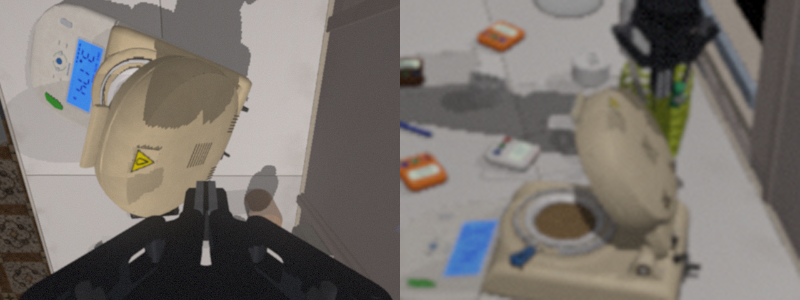

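The fingertips are just behind the raised lid: in the left half they are at (205,185) and the lid is at (165,140). In the right half a tin stands at (590,65), clear of the path. I'll sweep along the lid arc.

>>> carry_out(
  deltas="5 -16 10 0 0 0 1; 11 -30 23 0 0 0 1; 17 -45 35 0 0 0 1; 23 -60 42 0 0 0 1; 28 -74 50 0 0 0 1; 28 -74 50 0 0 0 1",
)

```text
time_s: 2.98
eef_pos: [0.5413, -0.0669, 0.274]
eef_rot: [0.001, 0.707, 0.707, 0.001]
wrist_force: [-0.3, -0.3, -0.6]
opening: 0.002
grasp_force: 0.0
```

>>> carry_out(
  deltas="6 -14 10 0 0 0 1; 11 -26 21 0 0 0 1; 16 -38 33 0 0 0 1; 20 -48 47 0 0 0 1; 20 -48 47 0 0 0 1",
)

```text
time_s: 3.6
eef_pos: [0.4931, -0.047, 0.2256]
eef_rot: [-0.0, 0.707, 0.707, -0.0]
wrist_force: [-0.3, 0.5, -0.9]
opening: -0.001
grasp_force: 0.0
```

Run:
```python
from h import *
o=sensors.get_obs(); print(o['eef_pos'],o['wrist_force'],o['torque'])
W=vision.camera('wrist'); S=vision.camera('side')
cv2.imwrite('pics/c4.png',np.hstack([cv2.resize(W,(400,300)),cv2.resize(S[180:300,260:420],(400,300),interpolation=cv2.INTER_CUBIC)]))
```

```text
[ 0.4931 -0.047   0.2256] [-0.2729  0.5397 -0.8728] [-0.0651  0.0906 -0.0124]
```

View pics/c4.png

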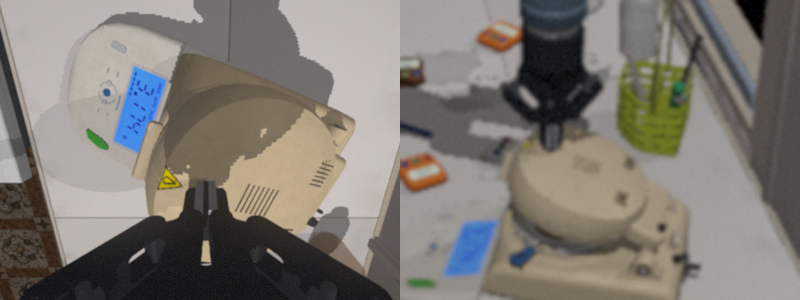

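The lid has followed the fingers and is almost shut (right half, about (575,190)), with the fingertips near its front edge. I'll continue gently.

>>> carry_out(
  deltas="4 -9 12 0 0 0 1; 6 -14 22 0 0 0 1; 8 -19 31 0 0 0 1; 9 -22 38 0 0 0 1; 9 -22 42 0 0 0 1; 9 -22 42 0 0 0 1",
)

```text
time_s: 4.45
eef_pos: [0.471, -0.038, 0.1831]
eef_rot: [-0.0, 0.707, 0.707, -0.0]
wrist_force: [-0.6, -0.3, -1.0]
opening: 0.002
grasp_force: 0.0
```

>>> carry_out(
  deltas="0 0 2 0 0 0 1; 0 0 4 0 0 0 1; 0 0 6 0 0 0 1; 0 0 6 0 0 0 1",
)

```text
time_s: 4.95
eef_pos: [0.471, -0.038, 0.1772]
eef_rot: [-0.0, 0.707, 0.707, -0.0]
wrist_force: [-0.2, -1.2, -1.6]
opening: 0.0
grasp_force: 0.0
```

>>> carry_out(
  deltas="0 0 1 0 0 0 1; 0 0 2 0 0 0 1; 0 0 2 0 0 0 1",
)

```text
time_s: 5.32
eef_pos: [0.4713, -0.038, 0.1768]
eef_rot: [0.0, 0.707, 0.707, 0.0]
wrist_force: [-6.5, 0.6, 11.1]
opening: -0.001
grasp_force: 5.7
```

The force jumped to 11 N at z = 0.177, which means the lid is on its stop. I'll hold briefly, lift, and go to look over the timer.

>>> carry_out(
  deltas="0 0 0 0 0 0 1; 0 0 0 0 0 0 1; 0 0 -15 0 0 0 1; 0 0 -50 0 0 0 1; 0 0 -90 0 0 0 1; 50 5 -90 0 0 0 1; 100 10 -90 0 0 0 1; 150 15 -90 0 0 0 1; 200 20 -90 0 0 0 1; 200 20 -90 0 0 0 1; 200 20 -90 0 0 0 1",
)

```text
time_s: 6.7
eef_pos: [0.491, 0.1617, 0.2655]
eef_rot: [0.0, 0.707, 0.707, -0.0]
wrist_force: [-0.9, -0.4, -1.5]
opening: -0.0
grasp_force: 0.0
```

Run:
```python
from h import *
import json
o=sensors.get_obs(); print(o['eef_pos'],o['eef_rot'],o['time_s'],o['wrist_force'])
json.dump({k:list(map(float,o[k])) for k in('eef_pos','eef_rot')},open('o3.json','w'))
W=vision.camera('wrist'); S=vision.camera('side'); cv2.imwrite('pics/w3.png',W)
w=cam('wrist',o)
h=cv2.cvtColor(W,cv2.COLOR_BGR2HSV)
for n,l in [('red',[((0,70,40),(8,255,255)),((168,70,40),(180,255,255))]),('green',[((45,60,30),(85,255,255))]),('blue',[((100,70,40),(130,255,255))])]:
    m=sum(cv2.inRange(h,*r) for r in l); k,_,st,ce=cv2.connectedComponentsWithStats(m)
    for i in range(1,k):
        if 40<st[i,4]<3000: print(n,ce[i],st[i,4],ray(w,*ce[i],.0178))
c=cv2.resize(S[180:300,260:420],(400,300),interpolation=cv2.INTER_CUBIC)
cv2.imwrite('pics/c5.png',np.hstack([cv2.resize(W,(400,300)),c]))
```

```text
[0.491  0.1617 0.2655] [ 0.0002  0.7069  0.7074 -0.0002] 6.7 [-0.8529 -0.4375 -1.473 ]
red [331.2708  91.0764] 144 [0.4922 0.2706 0.0178]
red [212.8129 117.3309] 139 [0.3681 0.2448 0.0178]
red [181.1667 128.2083] 48 [0.3335 0.2338 0.0178]
green [321.2432 106.1802] 111 [0.4818 0.256  0.0178]
green [595.3154 138.1454] 1059 [0.7741 0.2247 0.0178]
green [197.0412 122.8557] 97 [0.3509 0.2392 0.0178]
green [626.1721 171.441 ] 517 [0.8166 0.1895 0.0178]
green [190.3148 367.6111] 108 [ 0.3056 -0.072   0.0178]
blue [199.2665  20.2059] 544 [0.3642 0.3339 0.0178]
blue [311.5 121. ] 112 [0.4715 0.2414 0.0178]
blue [181.6  128.38] 100 [0.334  0.2336 0.0178]
blue [ 17.3841 324.7694] 1622 [ 0.0932 -0.0066  0.0178]
blue [256.7062 329.4631] 1855 [ 0.3979 -0.0127  0.0178]
blue [211.093  324.1628] 43 [ 0.3403 -0.0051  0.0178]
```

View pics/c5.png

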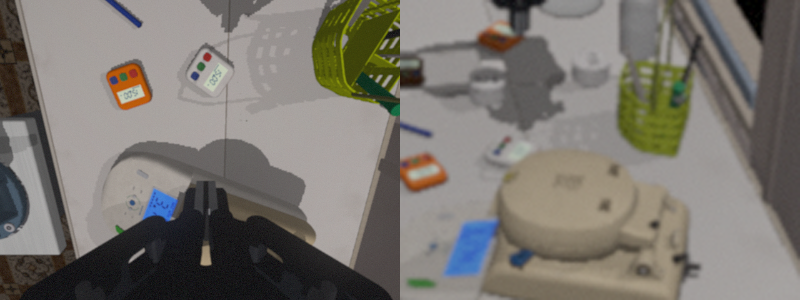

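The lid is shut (right half, about (565,180)). In the left half the white timer is at (210,68), with its red key at full-resolution pixel (331,91). I'll turn the tool so the closed fingers' thin direction runs along the key row, and hover over the red key.

>>> carry_out(
  deltas="20 0 0 0 0 -0.17 1; 40 1 20 0 0 -0.34 1; 60 1 40 0 0 -0.51 1; 80 2 70 0 0 -0.68 1; 95 3 100 0 0 -0.85 1; 111 3 130 0 0 -0.951 1; 111 3 165 0 0 -0.951 1; 111 3 165 0 0 -0.951 1; 111 3 165 0 0 -0.951 1",
)

```text
time_s: 7.92
eef_pos: [0.4952, 0.2724, 0.1016]
eef_rot: [0.001, 0.306, 0.952, 0.0]
wrist_force: [-0.4, 0.0, -1.4]
opening: -0.002
grasp_force: 0.0
```

Run:
```python
from h import *
o=sensors.get_obs(); p=np.array(o['eef_pos']); q=o['eef_rot'];M=R.from_quat([q[1],q[2],q[3],q[0]]).as_matrix()
print(p,M,o['time_s'],o['wrist_force'])
W=vision.camera('wrist'); w=cam('wrist',o); S=vision.camera('scene')
h=cv2.cvtColor(W,cv2.COLOR_BGR2HSV)
for n,l in [('red',[((0,70,40),(8,255,255)),((168,70,40),(180,255,255))]),('green',[((45,60,30),(85,255,255))]),('blue',[((100,70,40),(130,255,255))])]:
    m=sum(cv2.inRange(h,*r) for r in l); k,_,st,ce=cv2.connectedComponentsWithStats(m)
    for i in range(1,k):
        if 80<st[i,4]<6000: print(n,ce[i],st[i],ray(w,*ce[i],.0178), 'tool',M.T@(ray(w,*ce[i],.0178)-p)*1000)
print('tcp px',proj(w,p))
cv2.imwrite('pics/c6.png',np.hstack([cv2.resize(W,(440,330)),cv2.resize(S[230:330,220:330],(360,330),interpolation=cv2.INTER_CUBIC)]))
```

```text
[0.4952 0.2724 0.1016] [[-0.8131  0.5821  0.0015]
 [ 0.5821  0.8131  0.0004]
 [-0.001   0.0012 -1.    ]] 7.925 [-0.3673  0.0198 -1.4399]
red [168.5592 110.0379] [157  98  24  25 422] [0.3681 0.2453 0.0178] tool [ 87.6672 -96.1142  83.6405]
red [323.1134 243.9622] [314 236  19  17 291] [0.492  0.2709 0.0178] tool [ 1.7833 -3.1524 83.8334]
green [141.7718  91.1179] [131  79  23  25 390] [0.3511 0.2397 0.0178] tool [  98.2283 -110.4904   83.6133]
green [296.9835 244.1152] [289 237  17  16 243] [0.4817 0.2563 0.0178] tool [  1.6536 -20.972   83.8128]
blue [282.9047  28.8817] [276   0  15  60 871] [0.374  0.328  0.0178] tool [130.9695 -25.3846  83.6801]
blue [113.9308  71.494 ] [103  59  23  26 419] [0.3341 0.2342 0.0178] tool [ 108.8308 -124.9564   83.586 ]
blue [270.622  244.3618] [262 237  18  16 246] [0.4714 0.2416 0.0178] tool [  1.4558 -38.9533  83.7921]
tcp px [327.2044 309.9508]
```

View pics/c6.png

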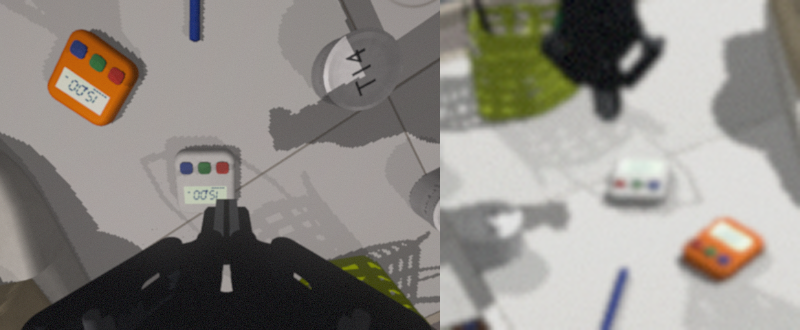

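The close check puts the red key at tool offset (+1.8, −3.2) mm, with the green key 18 mm further along −y. The 3 mm offset away from green is what I planned. A tin at (355,70) is well clear. I'll descend to just above the key.

>>> carry_out(
  deltas="2 0 20 0 0 0 1; 2 0 40 0 0 0 1; 2 0 58 0 0 0 1; 2 0 70 0 0 0 1; 2 0 78 0 0 0 1; 2 0 80 0 0 0 1; 2 0 80 0 0 0 1",
)

```text
time_s: 8.9
eef_pos: [0.4927, 0.2743, 0.0205]
eef_rot: [0.0, 0.305, 0.952, 0.0]
wrist_force: [-0.3, 0.4, 0.4]
opening: 0.001
grasp_force: 0.0
```

>>> carry_out(
  deltas="0 0 1 0 0 0 1; 0 0 2 0 0 0 1; 0 0 2.5 0 0 0 1; 0 0 2.5 0 0 0 1",
)

```text
time_s: 9.4
eef_pos: [0.4924, 0.2742, 0.0179]
eef_rot: [0.0, 0.305, 0.952, 0.0]
wrist_force: [-0.2, -0.5, -0.8]
opening: -0.002
grasp_force: 0.1
```

>>> carry_out(
  deltas="0 0 0.5 0 0 0 1; 0 0 0.8 0 0 0 1; 0 0 0.8 0 0 0 1",
)

```text
time_s: 9.78
eef_pos: [0.4925, 0.2742, 0.0172]
eef_rot: [0.0, 0.305, 0.952, 0.0]
wrist_force: [-2.0, -0.6, 2.1]
opening: -0.003
grasp_force: 1.8
```

>>> carry_out(
  deltas="0 0 0.4 0 0 0 1; 0 0 0.7 0 0 0 1; 0 0 0.7 0 0 0 1",
)

```text
time_s: 10.15
eef_pos: [0.4925, 0.2742, 0.0166]
eef_rot: [0.0, 0.305, 0.952, 0.0]
wrist_force: [-3.2, -1.6, 5.7]
opening: 0.003
grasp_force: 3.3
```

>>> carry_out(
  deltas="0 0 0.3 0 0 0 1; 0 0 0.5 0 0 0 1; 0 0 0.5 0 0 0 1",
)

```text
time_s: 10.52
eef_pos: [0.4925, 0.2743, 0.0166]
eef_rot: [0.0, 0.305, 0.952, 0.0]
wrist_force: [-4.4, -1.6, 9.3]
opening: -0.001
grasp_force: 5.2
```

The key is on its stop: z no longer falls and the force has risen to 9 N. I'll release it straight up and check.

>>> carry_out(
  deltas="0 0 -1 0 0 0 1; 0 0 -4 0 0 0 1; 0 0 -12 0 0 0 1; 0 0 -40 0 0 0 1; 0 0 -85 0 0 0 1; 0 0 -85 0 0 0 1; 0 0 -85 0 0 0 1",
)

```text
time_s: 11.4
eef_pos: [0.4921, 0.2741, 0.1005]
eef_rot: [-0.0, 0.305, 0.952, -0.0]
wrist_force: [-1.4, 0.3, -1.5]
opening: 0.003
grasp_force: 0.0
```

Run:
```python
from h import *
o=sensors.get_obs(); print(o['eef_pos'],o['time_s'],o['wrist_force'])
W=vision.camera('wrist'); w=cam('wrist',o)
h=cv2.cvtColor(W,cv2.COLOR_BGR2HSV)
for n,l in [('red',[((0,70,40),(8,255,255)),((168,70,40),(180,255,255))]),('green',[((45,60,30),(85,255,255))]),('blue',[((100,70,40),(130,255,255))])]:
    m=sum(cv2.inRange(h,*r) for r in l); k,_,st,ce=cv2.connectedComponentsWithStats(m)
    for i in range(1,k):
        if 150<st[i,4]<6000: print(n,ce[i],ray(w,*ce[i],.0178))
# lid outline in the side view: has it changed since it was shut?
```

```text
[0.4921 0.2741 0.1005] 11.4 [-1.36    0.336  -1.5326]
red [169.8952 116.1452] [0.3681 0.2453 0.0178]
red [323.7902 249.1119] [0.4918 0.271  0.0178]
green [143.0576  97.212 ] [0.351  0.2397 0.0178]
green [297.75  249.373] [0.4816 0.2564 0.0178]
blue [284.0722  32.3485] [0.3727 0.3289 0.0178]
blue [115.5144  77.7512] [0.3341 0.2342 0.0178]
blue [271.2992 249.6107] [0.4713 0.2416 0.0178]
```

The timer hasn't moved: its key positions match the earlier ones to about 0.2 mm. The tool is clear and the lid is shut, so I'm handing in.

```bash
python3 -c "
from bench import ctrl; print(ctrl.hand_in())"
```

```text
the job is handed in; nothing more can be done
None
```

I pushed the analyser's lid down onto its stop, then pressed the timer's red key once to its stop (about 10 N) and let go; the timer stayed where it was, I saw no contact with anything else, and I handed the job in at about 11.5 s (no verdict was returned).

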